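# Centre-punch a brass key tag

## Task

The ring hole of this brass key tag is to be drilled next. Lay the tag gently down flat, marked face up, on the square steel bench block so that its scribed cross is well in from the block's edges; then take the automatic centre punch out of the wooden stand, press it straight down on the cross until its spring trips, and stand it back down in its hole in the stand. Trip the punch nowhere else, and leave the other two tools in the stand where they are.

Things in the scene. Friction and masses are not known exactly. Their poses are not given: they have to be found in the camera images.
- tag: Brass key tag, a flat plate 100 mm long (its x), 40 mm wide (y), 6 mm thick, about 0.2 kg; one end (-x) is square, the other (+x) is fully rounded (radius 20 mm). Lies flat on the bench, marked face up. Origin: centre of its underside (about its centre of mass), z up out of the marked face.
- tag_mark (a point): Crossing of the two dark scribed lines on the tag's upper face: 30 mm from the tag's origin along its +x, at the centre of the rounded end (20 mm from its rim), 6 mm above its underside.
- block: Steel bench block, fixed, a plain square slab 100 x 100 mm, 20 mm high, on the bench. Origin: centre of its underside, z up.
- punch: Automatic centre punch, steel, 130 mm long, 0.15 kg, standing point down in one of the stand's three holes. Of the tools there it is the one with a ribbed body and a flat round cap (20 mm in diameter, 13 mm high). Origin: on its axis at the point with the nose out; its z axis runs up to the cap. The origin is 10 mm above the bench while it stands in the stand.
- punch_grip (a point): Middle of the punch's ribbed cylindrical body, 87 mm above the point; the body is 17 mm in diameter and 59 mm long (58 to 117 mm above the point): the place to grip. Below it a dark collar 21 mm in diameter (50 to 58 mm) rests on the stand's top; below that a sleeve 11 mm thick, 8.4 mm at its lower end (18 to 50 mm), and the sprung nose rod, 6 mm thick (0 to 18 mm).
- punch_tip (a point): The punch's point; it moves with the nose (at the punch's origin while the nose is out).
- punch_nose (a joint): How far the nose is pushed into the punch, m: 0 fully out, 0.012 fully in (hard stop). The spring force is about 4 N at the start and grows to about 16 N at 0.007; then it trips and the force falls to about 2 N at 0.011. It has tripped once past 0.0095. The nose springs out again as the punch is lifted.
- stand: Wooden tool stand, fixed, a block 64 mm (x) by 164 mm (y), 60 mm high, with a row of three round holes 15 mm in diameter and 54 mm deep, 52 mm apart along its y. Origin: centre of its underside, z up.
- stand_hole0 (a point): Centre of the mouth of the hole at the stand's -y end (y = -52 mm), level with the stand's top, 60 mm above the bench.
- stand_hole1 (a point): Centre of the mouth of the middle hole, 60 mm above the bench.
- stand_hole2 (a point): Centre of the mouth of the hole at the stand's +y end (y = +52 mm), 60 mm above the bench.
- dapper: Dapping punch, a plain steel rod 12 mm thick with a ball 24 mm in diameter on top, standing in another hole of the stand; its top is 106 mm above the bench. Origin: centre of its foot, z up. Not to be disturbed.
- chisel: Chasing chisel, a dark plain rod 12 mm thick with a slightly tapered top, standing in the remaining hole; its top is 101 mm above the bench. Origin: centre of its foot, z up. Not to be disturbed.
Not all that is in view belongs to the job. Of the things like the tag, leave any that is purple or turquoise; of the rest the smaller one is meant.

How it is judged:
On the way, in this order (a step that is already met when the one before it is completed fails the run):
1. the tag lies flat and released on the bench block, marked face up, its cross at least 10 mm in from the block's edges (x of tag_mark in the frame of block between -0.04 and 0.04 m and y of tag_mark in the frame of block between -0.04 and 0.04 m and z of tag_mark in the frame of block between 0.0235 and 0.0285 m and angle between tag's own z axis and vertical below 0.05 rad and contact force between the fingers and tag below 0.1 N and linear speed of tag below 0.02 m/s), for 0.2 s.
2. the punch, upright within 0.15 rad and with its point within 4 mm of the cross, is pressed on the tag lying on the block until its spring has tripped (value of joint punch_nose above 0.0095 m and horizontal distance between punch_tip and tag_mark below 0.004 m and angle between punch's own z axis and vertical below 0.15 rad and contact force between punch and tag above 0.5 N and x of tag_mark in the frame of block between -0.04 and 0.04 m and y of tag_mark in the frame of block between -0.04 and 0.04 m and z of tag_mark in the frame of block between 0.0225 and 0.0285 m), for 0.04 s.
At the end, for the whole second after the job is handed in: The punch stands point down in a hole of the stand, upright within 0.1 rad, within 6 mm of the hole's centre, collar on the stand's top (within 4 mm), nose out, at rest; the tag lies flat on the block, marked face up, at rest, its cross at least 10 mm in from the block's edges ((horizontal distance between punch and stand_hole0 below 0.006 m or horizontal distance between punch and stand_hole1 below 0.006 m or horizontal distance between punch and stand_hole2 below 0.006 m) and z of punch in the frame of stand between 0.007 and 0.014 m and angle between punch's own z axis and vertical below 0.1 rad and value of joint punch_nose below 0.003 m and linear speed of each of punch, tag below 0.02 m/s and x of tag_mark in the frame of block between -0.04 and 0.04 m and y of tag_mark in the frame of block between -0.04 and 0.04 m and z of tag_mark in the frame of block between 0.0235 and 0.0285 m and angle between tag's own z axis and vertical below 0.05 rad); the robot touches nothing.
It fails at once if the punch trips anywhere else than within 6 mm of the cross (value of joint punch_nose above 0.0095 m and horizontal distance between punch_tip and tag_mark above 0.006 m).
It fails at once if the tag is dropped: it falls freely, faster than 0.6 m/s (contact force between the fingers and tag below 0.05 N and linear speed of tag above 0.6 m/s).
It fails at once if the punch is dropped: it falls freely, faster than 0.7 m/s (contact force between the fingers and punch below 0.05 N and linear speed of punch above 0.7 m/s).
It fails at once if one of the other two tools in the stand is shifted by more than 15 mm or knocked over (distance of any of dapper, chisel from where it was at the start of the episode above 0.015 m or angle between any of dapper, chisel's own z axis and vertical above 0.3 rad).
It also fails if it takes over 66 s, if anything falls off the work surface, if the arm or the gripper's body presses on something with over 40 N, if the wrist force passes 120 N, or if a joint passes its speed limit or range.

## Robot

A 7-joint arm with a two-finger parallel gripper is mounted at the origin on the work surface. World frame = base frame: x ahead of the robot, y to its left, z up, the work surface at z = 0. Lengths are in m, angles in rad, forces in N, time in s.
With the tool pointing down it reaches from about 0.35 to 0.9 m from the base axis. Payload 8.1 kg.
Tool frame: the origin (TCP) lies at the centre of the arm's flange, where the gripper is bolted on; the fingertips stand 178 mm ahead of it and the grasp point (between the pads) lies 159 mm ahead of it; z points along the fingers, y is the line along which they close (so a half turn about z gives the same grasp; the last joint's range is limited). The gripper opens to 92 mm and grips with 3 to 60 N. Pads are 19 mm wide; open, the fingers measure 130 mm over their backs; the gripper's body (75 mm by 190 mm) begins 47 mm behind the grasp point.
Start: joints at [1.225, 0.434, 0.025, 1.573, -0.012, 1.134, -0.075], TCP at [0.15, -0.607, 0.405] pointing down, gripper open.
Joint ranges: [-2.62, 2.62], [-0.44, 2.09], [-1.27, 1.32], [0.08, 2.57], [-1.32, 4.46], [0.12, 2], [-2.74, 2.74]. Speed limits (rad/s): [2.22, 2.22, 3.01, 3.01, 3.14, 3.14, 3.14].

## Interface

Orientations are given as a rotation vector (axis times angle).
In Python, from cell import arm gives the robot as it stands. The module is installed in compiled form; this text tells all that it offers.
- The arm moves only by the shell command python3 -m inch 'ROWS' [FORCE]. ROWS is text: rows parted by semicolons, each of 5 numbers parted by spaces: the shift along the tool's x, y, z in m, then the turn about the tool's z in rad, then the finger opening in m, from 0 to 0.0918. In form: x y z roll fingers; .... A call has 1 to 5 rows; each row is the pose to reach, as a shift and turn from the pose commanded when the call began, along the tool's axes at that moment; what a row does not reach only later rows make up. A row lasts 1/10 s, in which the tool goes at most 50 mm and 8.59 degrees, less where a joint would pass 70% of its speed; a pose out of reach is approached as far as the arm can. A call with a gripper value outside its range is refused whole. The fingers move at their own pace and stop on an object; FORCE is the grip in N (left out, the last holds). Time passes only in rows, so rows that repeat a pose let the fingers close. It gives the time, the measured TCP pose, the force, the opening and the grip force at its end, in the units of the state.
- arm.observe(): the state, without advancing time (a new reading comes with each control period).
- arm.get_image(name): name is "side" or "top" or "wrist"; returns the picture (400x640x3 uint8, red, green, blue); there is no depth.
- arm.get_calibration(name): a dict with "intrinsics" (3x3 intrinsics, pixels), "pose" (4x4, takes a point from camera to world coordinates). Camera axes: x right, y up, looking along -z (the intrinsics and any distortion apply to the point x, -y, -z); pixel columns grow to the right and rows downward; lengths in m; the calibration is good to about 2 mm. A picture is of the moment at which its call begins: read the wrist's pose just before it. get_calibration takes no time and is no camera call; for the wrist camera it gives the pose at the moment of the call.
- arm.sign_off(): hands the job in; it is judged then, once.
Trained networks look in the newest picture that a camera, given by its name, has taken for a name from the list of things; names that differ only in an ending like _2 or _b are one class to them, and where a whole thing is asked for, a point or a joint stands for the part that bears it (a point fixed in the world has none). Each returns a list of dicts, best first, with "conf" (0 to 1); they miss things now and then, are a little off and sometimes report something else, mostly with a low value. They report only what shows in the picture. A call takes as long as a camera call. They do not tell look-alikes from the thing itself.
- arm.look_for(camera, query): "point" ([row, column] in pixels, amid what is visible of it).
- arm.silhouettes(camera, query): "region" (400x640 bool, what is visible of it) and "point" ([row, column] in pixels, amid what is visible of it).
- arm.place_of(camera, query): "point" ([row, column] in pixels: a listed point, or the origin of a listed thing).
The state is a dict: "clock": time; "joints": joint angles; "dq": joint speeds; "joint_efforts": joint torques, N m; "position": TCP position; "ee_rot": TCP orientation; "force": force on the tool from outside, world axes, zero at the start; "ft_torque": the same for the moment, N m; "width": opening from 0.0 (shut) to 1.0 (fully open); "gripper_force": force on a finger pad.
Only numpy, scipy, OpenCV 4.12 (cv2) and the standard library are available. Lean on these libraries where they do the work, as an engineer would, in place of code of your own. Each camera call takes 0.05 s, during which the arm holds its last target. There are 200 camera calls.

## Working session

There is one attempt and no reset: what is moved stays moved. The work goes in short steps, Python scripts to look and compute and a shell command to move; the robot and the scene stay as the last step left them, time stands still between calls to the robot, and variables do not carry over. Pictures are saved under pics/ and viewed, at most 10 in all, crops included, and the job is handed in when it is done.

```bash
mkdir -p pics
cat > h.py <<'E'
import numpy as np, cv2
from cell import arm
def cal(n):
    c=arm.get_calibration(n); return np.array(c["intrinsics"]),np.array(c["pose"])
def ray(n,rc,c=None):
    K,T=c or cal(n); d=np.linalg.inv(K)@[rc[1],rc[0],1]; d=T[:3,:3]@[d[0],-d[1],-d[2]]
    return T[:3,3],d/np.linalg.norm(d)
def onz(n,rc,z,c=None):
    o,d=ray(n,rc,c); return o+d*(z-o[2])/d[2]
def tri(rays):
    A=sum(np.eye(3)-np.outer(d,d) for o,d in rays); b=sum((np.eye(3)-np.outer(d,d))@o for o,d in rays)
    return np.linalg.solve(A,b)
def proj(n,p,c=None):
    K,T=c or cal(n); q=T[:3,:3].T@(np.array(p)-T[:3,3]); u=K@[q[0],-q[1],-q[2]]; return (u[:2]/u[2])[::-1]
def save(n,f):
    im=arm.get_image(n); cv2.imwrite(f,im[:,:,::-1]); return im
E
python3 - <<'E'
from h import *
np.set_printoptions(precision=3,suppress=True)
a=save("top","pics/top.png"); b=save("side","pics/side.png")
cv2.imwrite("pics/both.png",cv2.resize(np.vstack([a,b])[:,:,::-1],(480*1,600)))
for n in("top","side"):
    print(n,cal(n)[1][:3].tolist(), cal(n)[0].tolist(), arm.get_calibration(n).keys())
    for q in("tag","tag_mark","block","punch","punch_grip","stand_hole0","stand_hole1","stand_hole2","dapper","chisel"):
        print(q,[(np.round(r["point"]).tolist(),round(r["conf"],2)) for r in arm.place_of(n,q)])
print(arm.observe())
E
```

```text
top [[0.011003933954114968, 0.9952174095404883, -0.09706297535648271, 0.27367263033308536], [-0.999874253047251, 0.012059743310797334, 0.010297605764423814, -0.017028537633330166], [0.011418911101120503, 0.09693745580938964, 0.9952249686028116, 1.562975799851317]] [[503.17539748346275, 0.0, 320.4489887897616], [0.0, 503.17539748346275, 202.57324615638757], [0.0, 0.0, 1.0]] dict_keys(['intrinsics', 'pose'])
tag [([175.0, 453.0], 0.93), ([219.0, 418.0], 0.92), ([169.0, 401.0], 0.86), ([279.0, 438.0], 0.7)]
tag_mark [([234.0, 426.0], 0.93), ([273.0, 423.0], 0.74), ([162.0, 395.0], 0.61)]
block [([170.0, 319.0], 0.71)]
punch [([169.0, 215.0], 0.59)]
punch_grip [([163.0, 208.0], 0.63), ([162.0, 229.0], 0.46)]
stand_hole0 [([161.0, 227.0], 0.97), ([161.0, 243.0], 0.65), ([162.0, 208.0], 0.61)]
stand_hole1 [([161.0, 227.0], 0.97), ([161.0, 243.0], 0.65), ([162.0, 208.0], 0.61)]
stand_hole2 [([161.0, 227.0], 0.97), ([161.0, 243.0], 0.65), ([162.0, 208.0], 0.61)]
dapper [([164.0, 230.0], 0.56)]
chisel [([161.0, 249.0], 0.38)]
side [[-0.927552814795867, 0.16931089166621022, -0.3331360048500563
[... 637 characters left out ...]
 204.0], 0.9), ([253.0, 224.0], 0.7)]
stand_hole1 [([267.0, 212.0], 0.91), ([284.0, 204.0], 0.9), ([253.0, 224.0], 0.7)]
stand_hole2 [([267.0, 212.0], 0.91), ([284.0, 204.0], 0.9), ([253.0, 224.0], 0.7)]
dapper []
chisel []
{'clock': 1.1, 'joints': array([ 1.225,  0.434,  0.025,  1.573, -0.012,  1.134, -0.075]), 'dq': array([-0.   , -0.   , -0.003,  0.001, -0.001, -0.   , -0.001]), 'joint_efforts': array([ -0.   , -66.769,   0.984, -31.482,  -0.061,   0.033,  -0.   ]), 'position': array([ 0.15 , -0.607,  0.405]), 'ee_rot': array([ 3.118,  0.38 , -0.   ]), 'force': array([-0.347, -0.492,  0.57 ]), 'ft_torque': array([-0.001,  0.011, -0.05 ]), 'gripper_force': 0.0, 'width': 0.9949931849778488}
```

View pics/top.png

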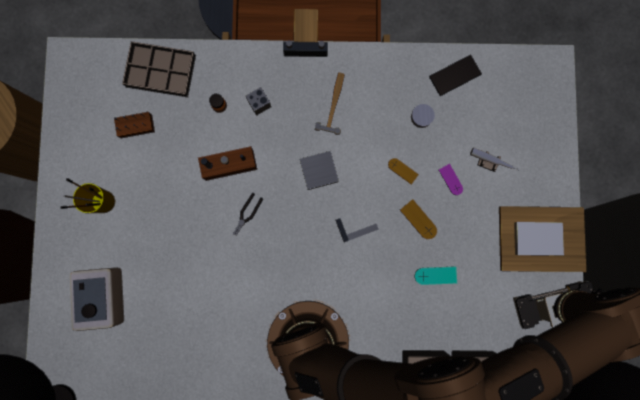

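View pics/side.png

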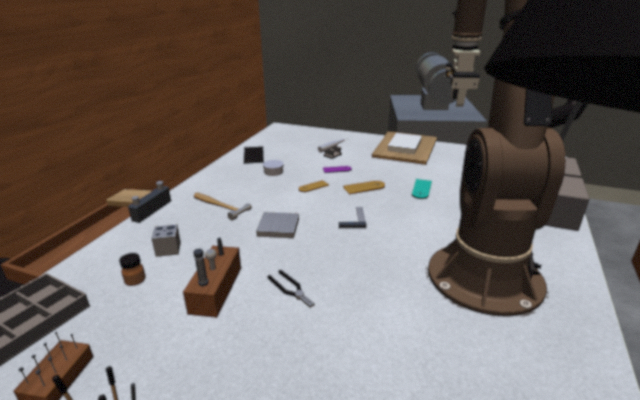

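The top view has four tag-like things: a small brass one at (170,402), a large brass one at (219,418), a magenta one at (179,451) and a turquoise one at (275,436). I choose the small brass one, with its rounded end and mark at the upper left, near (162,395). The block is at (170,319). The stand is at (162,228), with tools at columns 208, 224 and 243; the side view suggests the thick one near (255,201) is the punch. I'll check that close up.

Run:
```python
from h import *
np.set_printoptions(precision=3,suppress=True)
top=cv2.imread("pics/top.png"); side=cv2.imread("pics/side.png")
c1=cv2.resize(top[140:200,190:270],(400,300),interpolation=cv2.INTER_CUBIC)
c2=cv2.resize(top[140:200,375:455],(400,300),interpolation=cv2.INTER_CUBIC)
c3=cv2.resize(side[225:315,170:290],(400,300),interpolation=cv2.INTER_CUBIC)
c4=cv2.resize(side[150:240,250:370],(400,300),interpolation=cv2.INTER_CUBIC)
cv2.imwrite("pics/c.png",np.vstack([np.hstack([c1,c2]),np.hstack([c3,c4])]))
for n,rc,z in[("top",(170,402),.006),("top",(162,395),.006),("top",(170,319),.02),("top",(162,208),.1),("top",(160,224),.1),("top",(160,243),.1),("top",(163,228),.06),("side",(186,314),.006),("side",(226,277),.02)]: print(n,rc,onz(n,rc,z))
K,T=cal("wrist"); o=arm.observe(); print(K); 
from scipy.spatial.transform import Rotation as R
Rt=R.from_rotvec(o["ee_rot"]).as_matrix(); print(Rt,"cam in tool",Rt.T@T[:3,:3],Rt.T@(T[:3,3]-o["position"]))
for q in["tag","block"]:
  for n in["top","side"]:
    for r in arm.silhouettes(n,q):
      m=np.argwhere(r["region"])[:,::-1].astype(np.float32); w=np.array([onz(n,(v,u),.006 if q=="tag" else .02)[:2] for u,v in m],np.float32); print(q,n,r["conf"],r["point"],cv2.minAreaRect(w))
```

```text
top (170, 402) [ 0.531 -0.288  0.006]
top (162, 395) [ 0.556 -0.266  0.006]
top (170, 319) [ 0.526 -0.027  0.02 ]
top (162, 208) [0.532 0.299 0.1  ]
top (160, 224) [0.539 0.253 0.1  ]
top (160, 243) [0.539 0.197 0.1  ]
top (163, 228) [0.537 0.248 0.06 ]
side (186, 314) [ 0.526 -0.289  0.006]
side (226, 277) [ 0.518 -0.006  0.02 ]
[[276.761   0.    320.719]
 [  0.    276.761 200.062]
 [  0.      0.      1.   ]]
[[ 0.971  0.24  -0.   ]
 [ 0.24  -0.971 -0.   ]
 [-0.     0.    -1.   ]] cam in tool [[ 0.     0.953  0.303]
 [ 1.    -0.    -0.   ]
 [-0.     0.303 -0.953]] [ 0.081 -0.     0.019]
tag top 0.96 [216.7, 421.6] ((0.3746711313724518, -0.3413964807987213), (0.13763007521629333, 0.058037806302309036), 40.20063400268555)
tag top 0.79 [167.7, 400.4] ((0.5314002633094788, -0.2885068655014038), (0.09620623290538788, 0.04459623992443085), 53.204734802246094)
tag top 0.65 [278.2, 439.8] ((0.20478950440883636, -0.39114242792129517), (0.053938500583171844, 0.1311103105545044), 4.612887859344482)
tag top 0.55 [175.7, 450.7] ((0.5022750496864319, -0.442638099193573), (0.09789921343326569, 0.0
[... 637 characters left out ...]
0.026012644171714783), (0.10319984704256058, 0.10225104540586472), 16.348615646362305)
block side 0.62 [224.6, 277.9] ((0.5227771401405334, -0.016853272914886475), (0.10721641778945923, 0.1289892941713333), 16.325366973876953)Traceback (most recent call last):
  File "<stdin>", line 16, in <module>
  File "h.py", line 9, in onz
    o,d=ray(n,rc,c); return o+d*(z-o[2])/d[2]
        ~~~^^^^^^^^
  File "h.py", line 6, in ray
    K,T=c or cal(n); d=np.linalg.inv(K)@[rc[1],rc[0],1]; d=T[:3,:3]@[d[0],-d[1],-d[2]]
             ~~~^^^
  File "h.py", line 4, in cal
    c=arm.get_calibration(n); return np.array(c["intrinsics"]),np.array(c["pose"])
ValueError: time passes only in moves, steps and waits
```

View pics/c.png

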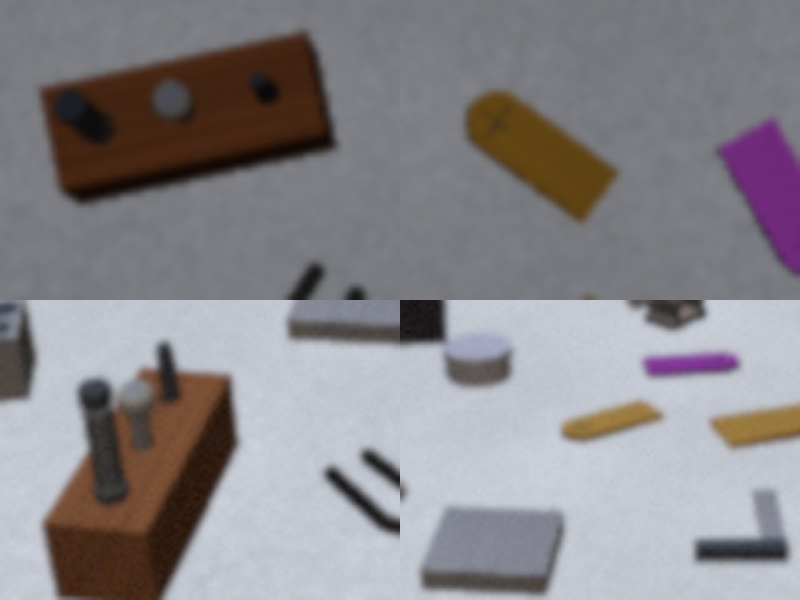

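The crops show the punch (ribbed, flat cap) at the stand's left (+y) end, the dapper in the middle and the chisel at the right. The small brass tag has its mark at crop (497,120), so the tag's yaw is about 54°. Next I move over the tag.

```bash
cat >> h.py <<'E'
from scipy.spatial.transform import Rotation as R
def to(p,yaw=None):  # world TCP target, tool-x yaw deg -> tool shift
    o=arm.observe(); M=R.from_rotvec(o["ee_rot"]).as_matrix(); y0=np.degrees(np.arctan2(M[1,0],M[0,0]))
    s=M.T@(np.array(p)-o["position"]); print("shift",s.round(4),"roll",None if yaw is None else round(np.radians(y0-yaw),3),"yaw0",y0.round(2),"pos",o["position"].round(4),"t",o["clock"],"w",round(o["width"],3),"F",o["force"].round(2),"gf",round(o["gripper_force"],2))
E
python3 -m inch '0.0447 -0.0218 0 -0.14 0.09; 0.0894 -0.0436 0 -0.28 0.09; 0.134 -0.0654 0 -0.42 0.09; 0.179 -0.087 0 -0.56 0.09; 0.2235 -0.109 0 -0.70 0.09'
python3 -c "
from h import *
to([.531,-.288,.40],54)"
```

```text
clock: 1.8
position: [0.3423, -0.4457, 0.405]
ee_rot: [2.794, 1.434, 0.0]
force: [0.5, -1.6, 0.5]
width: 0.983
gripper_force: 0.0
shift [0.2382 0.0614 0.005 ] roll 0.006 yaw0 54.33 pos [ 0.3423 -0.4457  0.405 ] t 1.8 w 0.983 F [ 0.55 -1.62  0.49] gf 0.0
```

```bash
python3 -m inch '0.0477 0.0123 0.0 0 0.09; 0.0954 0.0246 0 0 0.09; 0.143 0.037 0 0 0.09; 0.19 0.049 0 0 0.09; 0.238 0.0614 0 0 0.09'
cat > tagm.py <<'E'
from h import *
import sys
z=float(sys.argv[1])
np.set_printoptions(precision=4,suppress=True)
c=cal("wrist"); im=save("wrist",sys.argv[2])
for r in arm.place_of("wrist","tag_mark"): print("mark",r["conf"],r["point"],onz("wrist",r["point"],z,c))
for q,zz in(("tag",z),("block",.02)):
  for r in arm.silhouettes("wrist",q):
    if r["conf"]<.3: continue
    w=np.array([onz("wrist",p,zz,c)[:2] for p in np.argwhere(r["region"])],np.float32); m=w.mean(0)
    print(q,round(r["conf"],2),m,cv2.minAreaRect(w))
to([0,0,0])
E
python3 tagm.py 0.006 pics/w1.png
```

```text
clock: 2.3
position: [0.5317, -0.2894, 0.4049]
ee_rot: [2.799, 1.426, 0.0]
force: [-0.1, -0.6, 0.8]
width: 0.982
gripper_force: 0.0
mark 0.88 [275.6, 354.1] [ 0.4769 -0.4525  0.006 ]
mark 0.65 [0.9, 184.3] [ 0.5224 -0.0287  0.006 ]
mark 0.62 [152.0, 318.7] [ 0.5459 -0.2633  0.006 ]
mark 0.57 [284.6, 254.7] [ 0.3395 -0.3731  0.006 ]
tag 0.85 [ 0.3932 -0.3275] ((0.38668709993362427, -0.330331951379776), (0.09661814570426941, 0.05413656309247017), 42.4112663269043)
tag 0.84 [ 0.5113 -0.4354] ((0.5083534717559814, -0.4385501742362976), (0.08022202551364899, 0.042828064411878586), 28.787992477416992)
tag 0.83 [ 0.5282 -0.289 ] ((0.5281901955604553, -0.2888977825641632), (0.09974654018878937, 0.04042857885360718), 53.53267288208008)
tag 0.46 [ 0.2266 -0.4088] ((0.22707931697368622, -0.40820959210395813), (0.010504071600735188, 0.011904899962246418), 54.00273132324219)
block 0.79 [ 0.5095 -0.0513] ((0.5008005499839783, -0.05876268446445465), (0.0665169507265091, 0.13717688620090485), 53.99324035644531)
shift [-0.0763 -0.6001  0.4047] roll None yaw0 54.19 pos [ 0.5314 -0.2894  0.4045] t 2.5 w 0.98 F [-0.08 -1.17 -0.52] gf 0.0
```

View pics/w1.png

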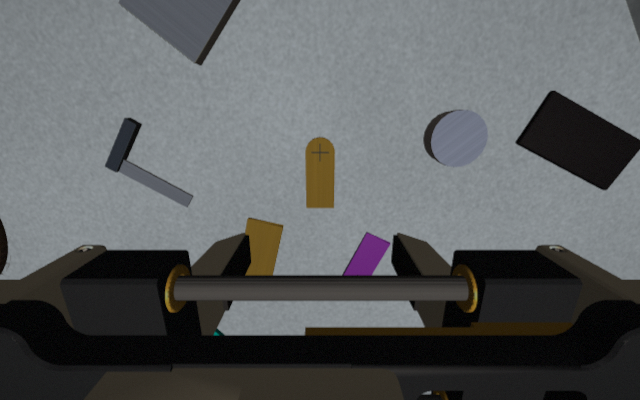

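The wrist view shows the chosen tag at pixel (172,320), aligned with the tool axis, with its cross at (152,319). I go down over its middle.

```bash
python3 -m inch '-0.0015 -0.0027 0.05 0 0.07; -0.0015 -0.0027 0.1 0 0.07; -0.0015 -0.0027 0.15 0 0.07; -0.0015 -0.0027 0.2 0 0.07; -0.0015 -0.0027 0.218 0 0.07'
python3 -m inch '0 0 0.003 0 0.07; 0 0 0.0055 0 0.07; 0 0 0.0055 0 0.07'
python3 -c "
from h import *
to([.5283,-.289,.18],54)"
```

```text
clock: 3.0
position: [0.5241, -0.2914, 0.1821]
ee_rot: [-2.797, -1.421, 0.008]
force: [-0.3, -0.0, 0.5]
width: 0.767
gripper_force: 0.0
clock: 3.3
position: [0.5277, -0.2912, 0.1826]
ee_rot: [2.798, 1.424, 0.002]
force: [0.6, 1.2, 0.6]
width: 0.762
gripper_force: 0.0
shift [ 0.0021 -0.0008  0.0026] roll -0.001 yaw0 53.95 pos [ 0.5277 -0.2912  0.1826] t 3.3 w 0.762 F [0.64 1.2  0.62] gf 0.0
```

```bash
python3 -m inch '0.002 -0.0008 0.002 0 0.05; 0.002 -0.0008 0.002 0 0.038; 0.002 -0.0008 0.002 0 0.03; 0.002 -0.0008 0.002 0 0.03;0.002 -0.0008 0.002 0 0.03' 25
python3 -m inch '0 0 0 0 0.03; 0 0 -0.004 0 0.03; 0 0 -0.02 0 0.03; 0 0 -0.05 0 0.03;0 0 -0.06 0 0.03'
```

```text
clock: 3.8
position: [0.5284, -0.2884, 0.1797]
ee_rot: [2.798, 1.426, 0.001]
force: [0.8, 0.6, 4.2]
width: 0.431
gripper_force: 25.0
clock: 4.3
position: [0.5285, -0.2883, 0.2413]
ee_rot: [2.797, 1.426, 0.002]
force: [0.3, -0.1, -2.5]
width: 0.425
gripper_force: 25.0
```

```bash
python3 -c "
from h import *
to([.513,-.041,.25],54)"
```

```text
shift [ 0.191  -0.1578 -0.0089] roll 0.0 yaw0 54.02 pos [ 0.5285 -0.2883  0.2413] t 4.3 w 0.425 F [ 0.3  -0.09 -2.52] gf 25.0
```

```bash
python3 -m inch '0.038 -0.0316 -0.009 0 0.03; 0.076 -0.063 -0.009 0 0.03; 0.1146 -0.0947 -0.009 0 0.03; 0.153 -0.126 -0.009 0 0.03; 0.191 -0.1578 -0.009 0 0.03'
python3 -m inch '0.0 0 0 0 0.03;0 0 0 0 0.03'
python3 tagm.py 0.07 pics/w2.png
```

```text
clock: 4.8
position: [0.5118, -0.0392, 0.2479]
ee_rot: [-2.799, -1.426, 0.001]
force: [1.6, 0.6, -2.8]
width: 0.429
gripper_force: 25.0
clock: 5.0
position: [0.5122, -0.0394, 0.2479]
ee_rot: [-2.796, -1.432, 0.001]
force: [0.7, -0.9, -2.4]
width: 0.428
gripper_force: 25.0
mark 0.8 [204.2, 318.3] [ 0.5266 -0.0148  0.07  ]
tag 0.55 [ 0.5151 -0.0328] ((0.5101193785667419, -0.039631135761737823), (0.10382325202226639, 0.040980152785778046), 54.36846160888672)
block 0.84 [ 0.5351 -0.0141] ((0.5240715742111206, -0.02707517519593239), (0.1007029190659523, 0.10021349787712097), 15.805479049682617)
shift [-0.2676 -0.439   0.2482] roll None yaw0 53.86 pos [ 0.5124 -0.0426  0.2479] t 5.2 w 0.427 F [-0.11 -0.11 -1.71] gf 25.0
```

View pics/w2.png

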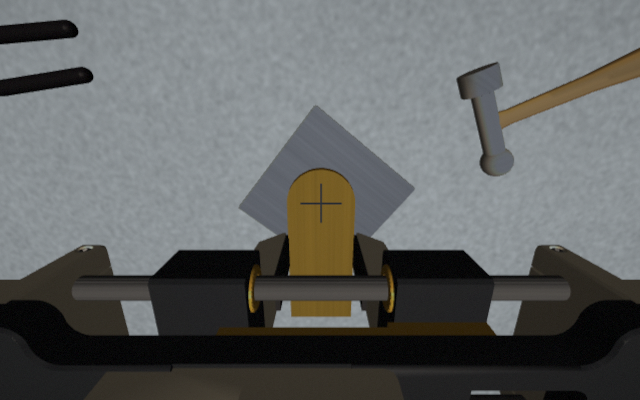

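The tag is held squarely over the block, with the cross at (203,320) and the block centre near (0.524,-0.027). I lower it now.

```bash
python3 -m inch '0 0 0.02 0 0.03; 0 0 0.035 0 0.03; 0 0 0.042 0 0.03; 0 0 0.044 0 0.03; 0 0 0.0455 0 0.03'
python3 -m inch '0 0 0.001 0 0.03; 0 0 0.002 0 0.03; 0 0 0.002 0 0.03'
```

```text
clock: 5.7
position: [0.5127, -0.0414, 0.2029]
ee_rot: [2.8, 1.425, 0.0]
force: [0.5, -0.5, -1.6]
width: 0.428
gripper_force: 25.0
clock: 6.0
position: [0.5126, -0.0409, 0.201]
ee_rot: [2.799, 1.426, 0.001]
force: [-0.3, -0.8, -2.5]
width: 0.428
gripper_force: 25.0
```

```bash
python3 -m inch '0 0 0.001 0 0.03; 0 0 0.0015 0 0.03; 0 0 0.0015 0 0.03'
python3 -m inch '0 0 0.0005 0 0.03; 0 0 0.0005 0 0.03' 5
```

```text
clock: 6.3
position: [0.5126, -0.0409, 0.1997]
ee_rot: [2.799, 1.426, 0.001]
force: [-1.9, -0.3, 3.9]
width: 0.425
gripper_force: 25.0
clock: 6.5
position: [0.5127, -0.0408, 0.1992]
ee_rot: [2.799, 1.427, 0.001]
force: [-1.4, 1.0, 5.7]
width: 0.436
gripper_force: 5.0
```

```bash
python3 -m inch '0 0 0 0 0.045; 0 0 0 0 0.055; 0 0 0 0 0.07; 0 0 0 0 0.07; 0 0 -0.01 0 0.07'
python3 -m inch '0 0 -0.045 0 0.07; 0 0 -0.09 0 0.07; 0 0 -0.14 0 0.08; 0 0 -0.17 0 0.08; 0 0 -0.17 0 0.08'
python3 tagm.py 0.026 pics/w3.png
python3 -c "
from h import *
to([.53,.30,.38],101.7)"
```

```text
clock: 7.0
position: [0.512, -0.0409, 0.2081]
ee_rot: [-2.798, -1.426, 0.003]
force: [-1.4, -0.6, -0.5]
width: 0.751
gripper_force: 0.0
clock: 7.5
position: [0.5136, -0.0406, 0.3841]
ee_rot: [2.795, 1.425, 0.012]
force: [0.5, 1.1, 0.3]
width: 0.866
gripper_force: 0.0
mark 0.73 [159.2, 315.7] [ 0.5262 -0.0151  0.026 ]
block 0.78 [ 0.5301 -0.0197] ((0.5229786038398743, -0.027517281472682953), (0.10051925480365753, 0.10164974629878998), 15.621179580688477)
shift [-0.2673 -0.4379  0.3788] roll None yaw0 54.02 pos [ 0.512  -0.041   0.3779] t 7.7 w 0.871 F [-0.49 -0.49 -0.3 ] gf 0.0
shift [ 0.2865 -0.1858 -0.0021] roll -0.832 yaw0 54.02 pos [ 0.512  -0.041   0.3779] t 7.7 w 0.871 F [-0.49 -0.49 -0.3 ] gf 0.0
```

View pics/w3.png

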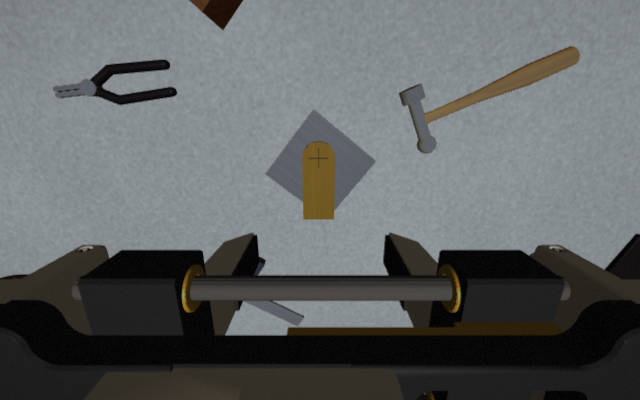

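The tag lies flat on the block with its cross at (158,318), well inside. Now to the stand.

```bash
python3 -m inch '0.04 -0.026 -0.01 -0.14 0.08; 0.08 -0.052 -0.02 -0.28 0.08; 0.12 -0.078 -0.03 -0.42 0.08; 0.16 -0.104 -0.03 -0.56 0.08; 0.2 -0.13 -0.03 -0.70 0.08'
python3 -c "
from h import *
to([.54,.24,.40],101.7)"
```

```text
clock: 8.2
position: [0.5245, 0.199, 0.4077]
ee_rot: [-2.133, -2.305, 0.003]
force: [0.3, 0.3, -0.9]
width: 0.874
gripper_force: 0.0
shift [0.0397 0.0186 0.0076] roll -0.127 yaw0 94.44 pos [0.5245 0.199  0.4077] t 8.2 w 0.874 F [ 0.31  0.26 -0.86] gf 0.0
```

```bash
python3 -m inch '0.04 0.0186 0 -0.127 0.08; 0.04 0.0186 0 -0.127 0.08; 0.04 0.0186 0 -0.127 0.08'
cat > pm.py <<'E'
from h import *
import sys,pickle
np.set_printoptions(precision=4,suppress=True)
c=cal("wrist"); im=save("wrist",sys.argv[1]); out=[c]
for q in("punch_grip","punch","dapper","chisel"):
  for r in arm.silhouettes("wrist",q):
    if r["conf"]<.3: continue
    m=np.argwhere(r["region"]); print(q,round(r["conf"],2),np.round(r["point"]),"box",m.min(0),m.max(0),len(m))
for q in("stand_hole0","stand"):
  for r in arm.place_of("wrist",q):
    if r["conf"]>.3: print(q,round(r["conf"],2),r["point"],onz("wrist",r["point"],.06 if q[-1]=="0" else 0,c))
pickle.dump(c,open(sys.argv[1]+".p","wb")); to([0,0,0])
E
python3 pm.py pics/s1.png
```

```text
clock: 8.5
position: [0.5403, 0.2393, 0.4068]
ee_rot: [-1.987, -2.431, 0.004]
force: [0.8, -1.3, -0.3]
width: 0.871
gripper_force: 0.0
punch_grip 0.93 [130. 320.] box [119 311] [143 333] 461
punch 0.78 [130. 324.] box [119 312] [142 331] 384
dapper 0.7 [329. 277.] box [316 257] [335 296] 483
dapper 0.66 [181. 324.] box [167 313] [190 334] 405
chisel 0.49 [215. 324.] box [209 320] [228 329] 167
stand_hole0 0.98 [176.0, 320.1] [0.535  0.2475 0.06  ]
stand_hole0 0.86 [131.4, 322.8] [0.5277 0.2994 0.06  ]
stand_hole0 0.81 [214.4, 323.1] [0.5486 0.1998 0.06  ]
stand 0.85 [160.8, 321.9] [0.5355 0.2561 0.    ]
shift [-0.1268 -0.5767  0.4088] roll None yaw0 101.3 pos [0.5406 0.2375 0.4088] t 8.85 w 0.867 F [-0.27  0.28 -0.26] gf 0.0
```

View pics/s1.png

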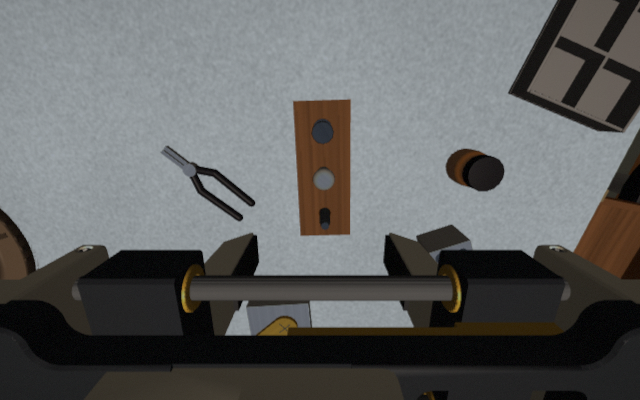

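The view shows the punch cap at (131,322), the dapper ball at (179,323) and the chisel at (217,325). I move 60 mm further for the second view.

```bash
python3 -m inch '0.025 0 0 0 0.08; 0.05 0 0 0 0.08; 0.06 0 0 0 0.08; 0.06 0 0 0 0.08'
python3 pm.py pics/s2.png
python3 - <<'E'
from h import *
import pickle
from scipy import ndimage
a=cv2.imread("pics/s1.png");b=cv2.imread("pics/s2.png")
cv2.imwrite("pics/s12.png",np.hstack([cv2.resize(a[95:195,270:370],(400,400),interpolation=cv2.INTER_CUBIC),cv2.resize(b[120:270,245:395],(400,400),interpolation=cv2.INTER_CUBIC)]))
E
```

```text
clock: 9.25
position: [0.528, 0.2984, 0.4089]
ee_rot: [-1.987, -2.433, -0.001]
force: [-0.4, -0.2, -0.6]
width: 0.871
gripper_force: 0.0
punch_grip 0.6 [189. 321.] box [172 311] [207 331] 594
punch 0.72 [188. 320.] box [172 312] [206 330] 549
dapper 0.75 [228. 323.] box [214 312] [240 333] 426
chisel 0.56 [262. 323.] box [251 319] [275 328] 217
stand_hole0 0.84 [181.3, 319.9] [0.5251 0.3001 0.06  ]
stand_hole0 0.83 [219.5, 317.5] [0.5321 0.2504 0.06  ]
stand_hole0 0.79 [253.3, 323.1] [0.5489 0.2046 0.06  ]
stand 0.88 [203.5, 321.6] [0.537  0.2531 0.    ]
shift [-0.1866 -0.5769  0.4088] roll None yaw0 101.31 pos [0.5291 0.2964 0.4087] t 9.6 w 0.875 F [-0.2  -0.18 -0.64] gf 0.0
```

View pics/s12.png

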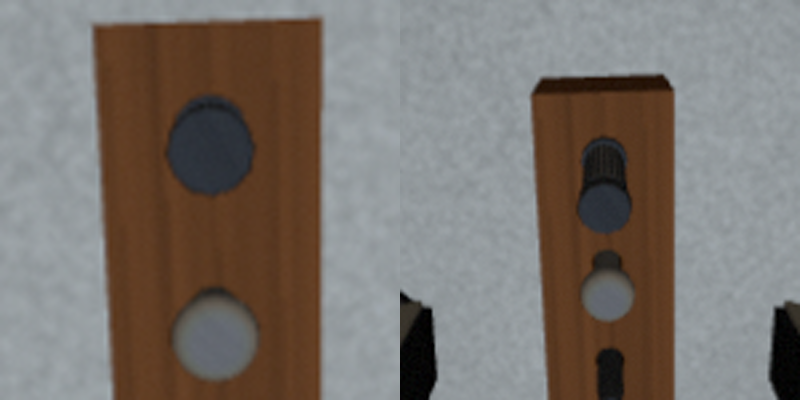

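Both views show the cap's top at about (132.6,322.1) and (197.3,321.2). I triangulate from these.

Run:
```python
from h import *
import pickle
a=pickle.load(open("pics/s1.png.p","rb"));b=pickle.load(open("pics/s2.png.p","rb"))
p=tri([ray("",(132.6,322.1),a),ray("",(197.3,321.2),b)]);print(p)
print(onz("",(132.6,322.1),.14,a),onz("",(197.3,321.2),.14,b),onz("",(179.3,321),.067,b))
to([.528,.299,.256],101.7)
```

```text
[0.52608963 0.30300626 0.13558697]
[0.52602744 0.3033007  0.14      ] [0.52581712 0.30432673 0.14      ] [0.52559775 0.30444464 0.067     ]
shift [ 0.0029 -0.0005  0.1527] roll -0.007 yaw0 101.31 pos [0.5291 0.2964 0.4087] t 9.6 w 0.875 F [-0.2  -0.18 -0.64] gf 0.0
```

```bash
python3 -c "
from h import *
to([.526,.303,.256],101.7)"; python3 -m inch '0.0065 0.0015 0 -0.007 0.08; 0.0065 0.0015 0.03 -0.007 0.08; 0.0065 0.0015 0.05 -0.007 0.08; 0.0065 0.0015 0.05 -0.007 0.08'
python3 -c "
from h import *
to([.526,.303,.256],101.7)
im=save('wrist','pics/s3.png');c=cal('wrist')
print(proj('',[.526,.303,.14],c),arm.look_for('wrist','punch'))
cv2.imwrite('pics/s3c.png',im[100:330,180:460,::-1])"
```

```text
shift [ 0.0072 -0.0017  0.1527] roll -0.007 yaw0 101.31 pos [0.5291 0.2964 0.4087] t 9.6 w 0.875 F [-0.2  -0.18 -0.64] gf 0.0
clock: 10.0
position: [0.5283, 0.3035, 0.356]
ee_rot: [-1.98, -2.437, 0.007]
force: [-0.3, -0.1, -0.0]
width: 0.873
gripper_force: 0.0
shift [ 0.0001 -0.0019  0.1   ] roll 0.002 yaw0 101.82 pos [0.5283 0.3035 0.356 ] t 10.0 w 0.873 F [-0.31 -0.15 -0.01] gf 0.0
[224.45059564 319.61003811] [{'point': [210.3, 320.3], 'conf': 0.75}, {'point': [213.2, 334.9], 'conf': 0.29}]
```

View pics/s3c.png

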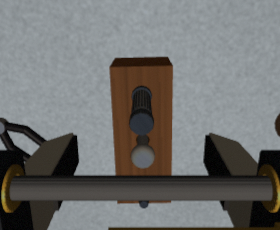

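The cap is at (222,322), centred between the fingers. I go down and close.

```bash
python3 -m inch '0.001 -0.001 0.035 0 0.08; 0.001 -0.001 0.07 0 0.08; 0.001 -0.001 0.095 0 0.08; 0.001 -0.001 0.1 0 0.08; 0.001 -0.001 0.1 0 0.06'
python3 -m inch '0 0 0 0 0.045; 0 0 0 0 0.03; 0 0 0 0 0.022; 0 0 0 0 0.017' 10
python3 -c "
from h import *
to([.526,.303,.256],101.7)"
```

```text
clock: 10.6
position: [0.528, 0.3052, 0.2594]
ee_rot: [-1.981, -2.438, -0.001]
force: [0.5, -0.7, 0.6]
width: 0.823
gripper_force: 0.0
clock: 11.0
position: [0.5279, 0.3049, 0.2595]
ee_rot: [1.981, 2.437, 0.002]
force: [0.2, -1.2, -0.7]
width: 0.485
gripper_force: 0.0
shift [-0.0015 -0.0022  0.0035] roll 0.002 yaw0 101.79 pos [0.5279 0.3049 0.2595] t 11.0 w 0.485 F [ 0.18 -1.22 -0.68] gf 0.0
```

```bash
python3 -m inch '0 0 0 0 0.03; 0 0 0 0 0.022; 0 0 0 0 0.015; 0 0 0 0 0.01; 0 0 0 0 0.01' 10
python3 -m inch '0 0 0 0 0.01; 0 0 0 0 0.01; 0 0 0 0 0.01' 60
```

```text
clock: 11.5
position: [0.5276, 0.3048, 0.2587]
ee_rot: [-1.981, -2.438, 0.0]
force: [-0.5, -0.6, 0.9]
width: 0.179
gripper_force: 10.0
clock: 11.8
position: [0.5277, 0.3048, 0.2587]
ee_rot: [-1.981, -2.438, 0.0]
force: [-0.3, 0.5, 0.0]
width: 0.171
gripper_force: 60.0
```

```bash
python3 -m inch '0 0 -0.01 0 0.01; 0 0 -0.03 0 0.01; 0 0 -0.06 0 0.01; 0 0 -0.1 0 0.01; 0 0 -0.13 0 0.01'
python3 -c "
from h import *
to([.527,-.015,.389],101.8)"
```

```text
clock: 12.3
position: [0.5275, 0.305, 0.3916]
ee_rot: [1.981, 2.438, 0.003]
force: [1.4, 0.5, -1.2]
width: 0.171
gripper_force: 60.0
shift [-0.3131 -0.066   0.0022] roll 0.0 yaw0 101.81 pos [0.5275 0.305  0.3916] t 12.3 w 0.171 F [ 1.36  0.45 -1.22] gf 60.0
```

```bash
python3 -m inch '-0.045 -0.0095 0 0 0.01; -0.09 -0.019 0 0 0.01; -0.135 -0.0285 0 0 0.01; -0.18 -0.038 0 0 0.01; -0.225 -0.0475 0 0 0.01'
python3 -m inch '-0.04 -0.0085 0 0 0.01; -0.075 -0.0155 0.01 0 0.01; -0.088 -0.0185 0.04 0 0.01; -0.088 -0.0185 0.08 0 0.01; -0.088 -0.0185 0.08 0 0.01'
python3 - <<'E'
from h import *
import pickle
np.set_printoptions(precision=4,suppress=True)
im=save("wrist","pics/p1.png"); c=cal("wrist"); to([.527,-.015,.309],101.8)
for q in("punch_tip","tag_mark","punch_grip"): print(q,[(r["point"],round(r["conf"],2)) for r in arm.place_of("wrist",q)])
o=arm.observe(); print("exp tip",proj("",o["position"]-[0,0,.2487],c),"mark",proj("",[.527,-.015,.026],c))
cv2.imwrite("pics/p1c.png",cv2.resize(im[100:300,220:420,::-1],(600,600),interpolation=cv2.INTER_CUBIC))
t=save("top","pics/p1t.png");s=save("side","pics/p1s.png")
for n in("top","side"):
  print(n,"exp tip",proj(n,o["position"]-[0,0,.2487]),"mark",proj(n,[.527,-.015,.026]))
  for q in("punch_tip","tag_mark"): print(q,[(r["point"],round(r["conf"],2)) for r in arm.place_of(n,q)])
pickle.dump(c,open("pics/p1.p","wb"))
E
```

```text
clock: 12.8
position: [0.5268, 0.0731, 0.3895]
ee_rot: [1.981, 2.438, 0.001]
force: [0.8, 0.6, -1.6]
width: 0.172
gripper_force: 60.0
clock: 13.3
position: [0.5251, -0.0162, 0.3053]
ee_rot: [-1.979, -2.432, 0.008]
force: [-1.0, -0.0, -0.8]
width: 0.169
gripper_force: 60.0
shift [ 0.      0.0008 -0.0012] roll 0.0 yaw0 101.81 pos [ 0.5262 -0.0152  0.3078] t 13.35 w 0.17 F [ 0.86  0.3  -0.66] gf 60.0
punch_tip [([214.0, 317.9], 0.4)]
tag_mark [([199.1, 325.3], 0.78)]
punch_grip [([262.5, 322.6], 0.65)]
exp tip [211.3998 325.7416] mark [199.6313 324.2754]
top exp tip [166.94   314.7535] mark [169.1784 315.0128]
punch_tip []
tag_mark [([275.0, 419.3], 0.95), ([189.7, 456.5], 0.85), ([225.8, 428.2], 0.84)]
side exp tip [210.0578 274.0464] mark [221.8408 275.2393]
punch_tip []
tag_mark [([178.5, 375.9], 0.88), ([191.9, 419.7], 0.72), ([222.0, 277.3], 0.69), ([168.9, 345.9], 0.66)]
```

View pics/p1c.png

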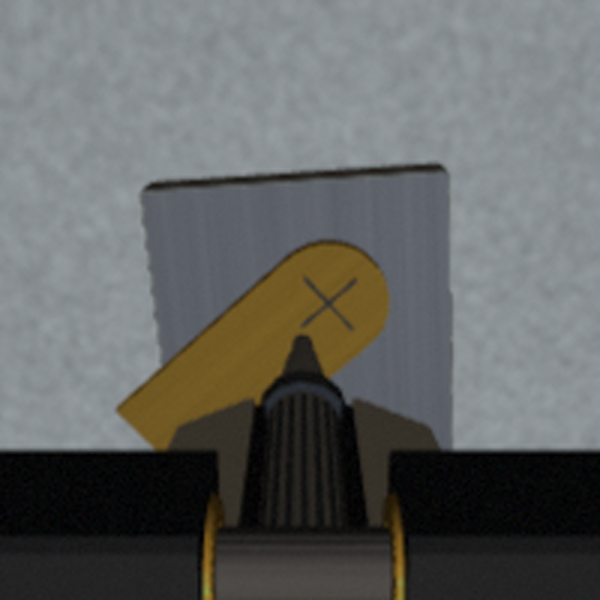

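The crop shows the cross at pixel (200.7,329.3) and the tip at (212.0,320.7). The arm was still settling, so I let it settle and re-measure by matching these two patches.

```bash
cat > pt.py <<'E'
from h import *
np.set_printoptions(precision=4,suppress=True)
old=cv2.imread("pics/p1.png")
import sys
def find(im,t,ctr,off,win):
    r=cv2.matchTemplate(im[win[0]:win[1],win[2]:win[3]],t,cv2.TM_CCOEFF_NORMED); _,v,_,(x,y)=cv2.minMaxLoc(r)
    dx=dy=0
    if 0<x<r.shape[1]-1 and 0<y<r.shape[0]-1:
        q=lambda a,b,c:(a-c)/(2*(a-2*b+c)); dx=q(r[y,x-1],r[y,x],r[y,x+1]); dy=q(r[y-1,x],r[y,x],r[y+1,x])
    return np.array([win[0]+y+dy+off[0],win[2]+x+dx+off[1]]),v
arm.get_calibration("wrist")
o=arm.observe(); c=cal("wrist"); im=cv2.cvtColor(arm.get_image("wrist"),cv2.COLOR_RGB2BGR); cv2.imwrite(sys.argv[1],im)
# cross patch: rows 192..209, cols 320..338 ; tip patch rows 209..222, cols 313..328
m,vm=find(im,old[192:208,322:337],None,(8.7,7.3),(150,260,270,380))
t,vt=find(im,old[208:221,314:328],None,(4.0,6.7),(195,235,300,345))
M=R.from_rotvec(o["ee_rot"]).as_matrix()
def inplane(rc,dz):
    a,d=ray("",rc,c); a=M.T@(a-o["position"]); d=M.T@d; return a+d*(dz-a[2])/d[2]
T=inplane(t,.2487); K=inplane(m,o["position"][2]-.026)
print("cross",m,vm,"tip",t,vt,"tip tool",T,"mark tool",K,"shift",(K-T))
print("mark world",M@K+o["position"],"net",[(r["point"],round(r["conf"],2)) for r in arm.place_of("wrist","tag_mark")]); to([0,0,.3])
E
python3 -m inch '0 0 0 0 0.01; 0 0 0 0 0.01; 0 0 0 0 0.01'; python3 pt.py pics/p2.png
```

```text
clock: 14.1
position: [0.5271, -0.0151, 0.3087]
ee_rot: [-1.981, -2.438, 0.0]
force: [0.5, 0.1, -1.5]
width: 0.17
gripper_force: 60.0
cross [199.9806 325.0839] 0.9001066088676453 tip [212.0347 320.6808] 0.9895350933074951 tip tool [-0.0013 -0.0015  0.2487] mark tool [-0.001   0.0029  0.2827] shift [0.0004 0.0044 0.034 ]
mark world [ 0.53   -0.0155  0.026 ] net [([201.1, 324.8], 0.96)]
shift [ 0.1226 -0.5129  0.0087] roll None yaw0 101.8 pos [ 0.5271 -0.0151  0.3087] t 14.2 w 0.17 F [-0.08  0.37 -1.61] gf 60.0
```

```bash
python3 -m inch '0 0.0044 0.008 0 0.01; 0 0.0044 0.016 0 0.01; 0 0.0044 0.022 0 0.01; 0 0.0044 0.022 0 0.01;0 0.0044 0.022 0 0.01'; python3 pt.py pics/p3.png
python3 -c "
from h import *
for n in('top','side'):
  arm.get_image(n)
  for q in('punch_tip','tag_mark','punch'): print(n,q,[(r['point'],round(r['conf'],2)) for r in arm.place_of(n,q)])"
```

```text
clock: 14.7
position: [0.5313, -0.0142, 0.2864]
ee_rot: [-1.981, -2.438, 0.001]
force: [-0.5, 0.1, -1.3]
width: 0.173
gripper_force: 60.0
cross [201.9583 327.6363] 0.5142720937728882 tip [212.2321 320.686 ] 0.9180372953414917 tip tool [-0.0015 -0.0015  0.2487] mark tool [0.0042 0.0049 0.2604] shift [0.0057 0.0063 0.0117]
mark world [ 0.535 -0.009  0.026] net [([208.4, 319.1], 0.93), ([264.2, 319.9], 0.62)]
shift [ 0.1226 -0.5173 -0.0133] roll None yaw0 101.8 pos [ 0.5315 -0.0142  0.2869] t 14.8 w 0.174 F [ 0.38 -0.38 -1.52] gf 60.0
top punch_tip []
top tag_mark [([228.5, 427.6], 0.8), ([189.2, 456.8], 0.76), ([275.1, 422.2], 0.57)]
top punch []
side punch_tip []
side tag_mark [([193.7, 421.5], 0.74), ([223.7, 273.9], 0.73), ([182.1, 375.3], 0.64), ([169.0, 345.8], 0.43)]
side punch [([218.0, 272.0], 0.48)]
```

```bash
cat > rim.py <<'E'
from h import *
import sys
np.set_printoptions(precision=4,suppress=True,linewidth=250)
from scipy.optimize import least_squares
o=arm.observe(); c=cal("wrist"); im=cv2.cvtColor(arm.get_image("wrist"),cv2.COLOR_RGB2BGR); cv2.imwrite(sys.argv[1],im)
hsv=cv2.cvtColor(im,cv2.COLOR_BGR2HSV); m=((hsv[...,1]>110)&(hsv[...,0]>12)&(hsv[...,0]<32)&(hsv[...,2]>50)).astype(np.uint8); m[:150]=0;m[248:]=0;m[:,:230]=0;m[:,420:]=0
m=cv2.morphologyEx(m,cv2.MORPH_CLOSE,np.ones((3,3)))
cn=max(cv2.findContours(m,cv2.RETR_EXTERNAL,cv2.CHAIN_APPROX_NONE)[0],key=cv2.contourArea)[:,0,:]
w=np.array([onz("",(v,u),.026,c)[:2] for u,v in cn]); y=np.radians(54); A=np.array([[np.cos(y),np.sin(y)],[-np.sin(y),np.cos(y)]])
g=np.array([.528,-.014])
for k in range(6):
    q=(w-g)@A.T; sel=(q[:,0]>.002)&(abs(np.hypot(*q.T)-.02)<(.006 if k<2 else .0025)); p=w[sel]
    s=least_squares(lambda z:np.hypot(*(p-z[:2]).T)-z[2],[*g,.02],loss="soft_l1",f_scale=.0005); g=s.x[:2]
print("fit mark",g,"R",s.x[2],"n",sel.sum())
pos=o["position"]; M=R.from_rotvec(o["ee_rot"]).as_matrix()
a,d=ray("",(212.1,320.7),c); a=M.T@(a-pos); d=M.T@d; T=a+d*(.2487-a[2])/d[2]; tip=M@T+pos
print("tip",tip,"shift tool",M.T@(np.array([*g,.026])-tip),"mark px",proj("",[*g,.026],c),"below-tip px",proj("",[*tip[:2],.026],c))
print(cv2.cvtColor(im,cv2.COLOR_BGR2GRAY)[190:222,302:342])
E
python3 rim.py pics/p4.png
```

```text
fit mark [ 0.5294 -0.0149] R 0.01971383711985669 n 57
tip [ 0.5303 -0.0159  0.0381] shift tool [ 0.0011 -0.0007  0.0121] mark px [206.4239 319.9666] below-tip px [207.5807 320.7127]
[[ 94  96  95 ...  97  99 100]
 [ 94  94  83 ...  97  99  99]
 [ 91  79  59 ...  97  98 100]
 ...
 [ 90  91  92 ...  95  94  96]
 [ 91  91  91 ...  95  94  97]
 [ 91  91  91 ...  96  94  97]]
```

```bash
python3 -m inch '0.001 -0.0007 0.004 0 0.01; 0.001 -0.0007 0.008 0 0.01; 0.001 -0.0007 0.0095 0 0.01; 0.001 -0.0007 0.0095 0 0.01'; python3 rim.py pics/p5.png | head -2; python3 -c "
from h import *
print([(r['point'],round(r['conf'],2)) for r in arm.place_of('wrist','tag_mark')],[(r['point'],round(r['conf'],2)) for r in arm.place_of('wrist','punch_tip')]);to([0,0,.2747])"
```

```text
clock: 15.65
position: [0.5303, -0.0134, 0.2768]
ee_rot: [-1.981, -2.438, 0.001]
force: [0.5, 0.3, -2.1]
width: 0.171
gripper_force: 60.0
fit mark [ 0.5293 -0.0149] R 0.019790343939702783 n 59
tip [ 0.529  -0.015   0.0281] shift tool [0.0001 0.0003 0.0021] mark px [211.2209 321.0787] below-tip px [211.3008 320.7045]
[([213.2, 317.5], 0.82)] [([215.5, 321.7], 0.6)]
shift [ 0.1216 -0.5166  0.0025] roll None yaw0 101.8 pos [ 0.5305 -0.0134  0.2772] t 15.8 w 0.169 F [ 0.27  0.83 -1.4 ] gf 60.0
```

```bash
python3 -m inch '0 0 0.002 0 0.01; 0 0 0.004 0 0.01; 0 0 0.006 0 0.01; 0 0 0.007 0 0.01; 0 0 0.007 0 0.01'
```

```text
clock: 16.3
position: [0.5307, -0.0133, 0.2705]
ee_rot: [1.981, 2.438, 0.0]
force: [-1.6, -0.8, 6.8]
width: 0.174
gripper_force: 60.0
```

```bash
python3 rim.py pics/p6.png | head -2
```

```text
fit mark [ 0.5294 -0.0147] R 0.019830492976595043 n 60
tip [ 0.5297 -0.015   0.0218] shift tool [ 0.0004 -0.0003 -0.0042] mark px [213.3765 320.394 ] below-tip px [213.76   320.6975]
```

```bash
python3 -m inch '0 0 0.0015 0 0.01; 0 0 0.003 0 0.01; 0 0 0.003 0 0.01'
```

```text
clock: 16.65
position: [0.5308, -0.0133, 0.2679]
ee_rot: [1.981, 2.437, 0.001]
force: [-2.0, -0.3, 11.7]
width: 0.173
gripper_force: 60.0
```

```bash
python3 -m inch '0 0 0.0015 0 0.01; 0 0 0.003 0 0.01; 0 0 0.003 0 0.01'
```

```text
clock: 16.95
position: [0.5309, -0.0132, 0.2653]
ee_rot: [1.981, 2.437, 0.001]
force: [-2.7, -0.4, 14.6]
width: 0.173
gripper_force: 60.0
```

```bash
python3 -m inch '0 0 0.0015 0 0.01; 0 0 0.003 0 0.01; 0 0 0.0035 0 0.01; 0 0 0.0035 0 0.01'
```

```text
clock: 17.35
position: [0.5309, -0.0132, 0.2613]
ee_rot: [1.981, 2.437, 0.001]
force: [-0.5, 0.5, 9.3]
width: 0.169
gripper_force: 60.0
```

```bash
python3 -m inch '0 0 0.0005 0 0.01; 0 0 0.0005 0 0.01; 0 0 0.0005 0 0.01'
```

```text
clock: 17.65
position: [0.531, -0.0132, 0.261]
ee_rot: [1.981, 2.437, 0.002]
force: [-1.3, 0.3, 12.0]
width: 0.167
gripper_force: 60.0
```

Force passed about 16 N, fell, then rose stiffly at the end stop, so the punch has tripped. I lift and go back.

```bash
python3 -m inch '0 0 -0.01 0 0.01; 0 0 -0.03 0 0.01; 0 0 -0.07 0 0.01; 0 0 -0.11 0 0.01; 0 0 -0.13 0 0.01'
python3 pt.py pics/q1.png
python3 -c "
from h import *
to([.5277,.3048,.392],101.8)"
```

```text
clock: 18.15
position: [0.5308, -0.013, 0.3933]
ee_rot: [1.98, 2.437, 0.003]
force: [1.4, 0.4, -1.3]
width: 0.171
gripper_force: 60.0
cross [180.8653 319.586 ] 0.8373169302940369 tip [211.9732 320.7525] 0.7649267315864563 tip tool [-0.0013 -0.0014  0.2487] mark tool [-0.0019 -0.0031  0.3673] shift [-0.0006 -0.0016  0.1186]
mark world [ 0.5294 -0.0154  0.026 ] net [([181.1, 318.9], 0.75)]
shift [ 0.1215 -0.5177  0.0905] roll None yaw0 101.8 pos [ 0.5311 -0.0131  0.3932] t 18.25 w 0.171 F [ 0.1   0.6  -0.82] gf 60.0
shift [0.3119 0.0616 0.0011] roll -0.0 yaw0 101.8 pos [ 0.5311 -0.0131  0.3932] t 18.25 w 0.171 F [ 0.1   0.6  -0.82] gf 60.0
```

Tip is unchanged in the grip and the tag unmoved. Back to the hole.

```bash
python3 -m inch '0.048 0.0095 -0.005 0 0.01; 0.096 0.019 -0.005 0 0.01; 0.144 0.0285 -0.005 0 0.01; 0.192 0.038 -0.005 0 0.01; 0.24 0.0475 -0.005 0 0.01'
python3 -m inch '0.04 0.008 0 0 0.01; 0.0719 0.0141 0 0 0.01; 0.0719 0.0141 0 0 0.01; 0.0719 0.0141 0 0 0.01'
python3 -c "
from h import *
to([.5277,.3048,.32],101.8)"
```

```text
clock: 18.75
position: [0.5274, 0.2327, 0.3937]
ee_rot: [-1.981, -2.437, 0.003]
force: [1.3, 0.6, -2.0]
width: 0.173
gripper_force: 60.0
clock: 19.15
position: [0.5265, 0.305, 0.3935]
ee_rot: [-1.978, -2.439, 0.004]
force: [0.0, -1.8, -1.0]
width: 0.173
gripper_force: 60.0
shift [-0.0004  0.0013  0.0735] roll 0.002 yaw0 101.92 pos [0.5265 0.305  0.3935] t 19.15 w 0.173 F [ 0.01 -1.79 -0.97] gf 60.0
```

```bash
python3 -m inch '-0.0003 0.0008 0.03 0 0.01; -0.0003 0.0008 0.06 0 0.01; -0.0003 0.0008 0.077 0 0.01; -0.0003 0.0008 0.077 0 0.01; -0.0003 0.0008 0.077 0 0.01'
python3 -c "
from h import *
to([.5277,.3048,.262],101.8)"
```

```text
clock: 19.65
position: [0.5283, 0.3032, 0.3181]
ee_rot: [1.983, 2.436, -0.002]
force: [-0.5, 0.3, -1.0]
width: 0.172
gripper_force: 60.0
shift [ 0.0017 -0.0002  0.0561] roll -0.002 yaw0 101.71 pos [0.5283 0.3032 0.3181] t 19.65 w 0.172 F [-0.48  0.35 -1.04] gf 60.0
```

```bash
python3 -m inch '0.0008 -0.0002 0.01 0 0.01; 0.0008 -0.0002 0.02 0 0.01; 0.0008 -0.0002 0.02 0 0.01'
python3 -c "
from h import *
to([.5277,.3048,.262],101.8)"
```

```text
clock: 19.95
position: [0.5272, 0.3047, 0.2969]
ee_rot: [-1.981, -2.438, 0.003]
force: [0.6, 0.2, -1.2]
width: 0.169
gripper_force: 60.0
shift [0.0001 0.0006 0.0349] roll -0.0 yaw0 101.8 pos [0.5272 0.3047 0.2969] t 19.95 w 0.169 F [ 0.6   0.19 -1.23] gf 60.0
```

Tip is inside the hole with no side force. I continue down.

```bash
python3 -m inch '0 0.0003 0.01 0 0.01; 0 0.0003 0.02 0 0.01; 0 0.0003 0.03 0 0.01; 0 0.0003 0.034 0 0.01; 0 0.0003 0.035 0 0.01'
python3 -m inch '0 0 0.001 0 0.01; 0 0 0.0015 0 0.01; 0 0 0.0015 0 0.01'
```

```text
clock: 20.45
position: [0.5276, 0.3051, 0.2623]
ee_rot: [-1.981, -2.438, 0.002]
force: [0.0, 0.6, -0.7]
width: 0.172
gripper_force: 60.0
clock: 20.75
position: [0.5279, 0.3053, 0.262]
ee_rot: [1.981, 2.438, 0.001]
force: [0.2, 0.7, -0.8]
width: 0.168
gripper_force: 60.0
```

```bash
python3 -m inch '0 0 0.001 0 0.01; 0 0 0.002 0 0.01; 0 0 0.002 0 0.01'
python3 -m inch '0 0 0.001 0 0.01; 0 0 0.0015 0 0.01; 0 0 0.0015 0 0.01'
```

```text
clock: 21.05
position: [0.5278, 0.3052, 0.2596]
ee_rot: [1.981, 2.438, -0.0]
force: [-0.2, 0.2, -1.0]
width: 0.172
gripper_force: 60.0
clock: 21.35
position: [0.5278, 0.3053, 0.2586]
ee_rot: [1.981, 2.438, 0.0]
force: [-1.3, -1.8, 4.1]
width: 0.174
gripper_force: 60.0
```

Collar is on the stand. Release gently, then rise.

```bash
python3 -m inch '0 0 0 0 0.01; 0 0 0 0 0.01' 5
python3 -m inch '0 0 0 0 0.022; 0 0 0 0 0.03; 0 0 0 0 0.05; 0 0 0 0 0.07; 0 0 0 0 0.08'
python3 -m inch '0 0 0 0 0.08; 0 0 -0.03 0 0.08; 0 0 -0.07 0 0.08; 0 0 -0.11 0 0.08; 0 0 -0.15 0 0.08'
python3 -m inch '-0.03 0 0 0 0.08; -0.06 0 0 0 0.08; -0.06 0 0 0 0.08; -0.06 0 0 0 0.08;-0.06 0 0 0 0.08'
python3 pm.py pics/e1.png
python3 - <<'E'
from h import *
c=cal("wrist")
print("punch cap exp",proj("",[.5275,.3045,.14],c))
for n in("top","side"):
  arm.get_image(n); print(n,[(r["point"],round(r["conf"],2)) for r in arm.place_of(n,"tag_mark")],"exp",proj(n,[.5293,-.015,.026]))
a=cv2.imread("pics/s1.png");b=cv2.imread("pics/e1.png")
r=cv2.matchTemplate(b,a[115:147,305:340],cv2.TM_CCOEFF_NORMED);print(cv2.minMaxLoc(r),"old at (305,115)")
r=cv2.matchTemplate(b,a[160:240,305:345],cv2.TM_CCOEFF_NORMED);print(cv2.minMaxLoc(r),"others old at (305,160)")
E
```

```text
clock: 21.55
position: [0.5279, 0.3053, 0.2585]
ee_rot: [1.981, 2.438, 0.001]
force: [-2.1, -0.5, 5.4]
width: 0.181
gripper_force: 5.0
clock: 22.05
position: [0.5278, 0.3052, 0.2581]
ee_rot: [-1.981, -2.438, 0.0]
force: [0.3, 0.5, -0.3]
width: 0.54
gripper_force: 0.0
clock: 22.55
position: [0.5275, 0.3051, 0.4098]
ee_rot: [-1.981, -2.438, 0.0]
force: [0.3, 0.4, 0.2]
width: 0.866
gripper_force: 0.0
clock: 23.05
position: [0.5397, 0.2473, 0.4082]
ee_rot: [-1.98, -2.438, -0.001]
force: [0.1, 0.1, -0.6]
width: 0.869
gripper_force: 0.0
punch_grip 0.71 [138. 322.] box [126 312] [152 331] 430
punch 0.6 [135. 321.] box [126 311] [152 330] 414
dapper 0.73 [188. 321.] box [174 311] [196 332] 365
chisel 0.64 [223. 321.] box [214 317] [235 327] 197
stand_hole0 0.93 [221.4, 321.4] [0.5493 0.1981 0.06  ]
stand_hole0 0.61 [170.8, 323.2] [0.5378 0.2627 0.06  ]
stand_hole0 0.56 [179.4, 318.7] [0.5347 0.2512 0.06  ]
stand_hole0 0.56 [134.3, 324.5] [0.5304 0.305  0.06  ]
stand 0.73 [169.3, 322.0] [0.5387 0.2526 0.    ]
stand 0.33 [331.9, 279.4] [ 0.5255 -0.0422  0.    ]
shift [-0.1309 -0.579   0.4082] roll None yaw0 101.84 pos [0.5399 0.2469 0.4081] t 23.4 w 0.873 F [-0.18 -0.53 -0.25] gf 0.0
punch cap exp [140.30909631 322.06783315]
top [([275.2, 416.7], 0.97), ([228.4, 425.7], 0.95), ([192.0, 453.2], 0.56), ([168.4, 317.2], 0.55)] exp [168.4422394 315.0217687]
side [([181.7, 375.8], 0.87), ([220.7, 277.2], 0.86), ([168.1, 346.2], 0.7), ([194.4, 420.4], 0.56), ([281.8, 203.1], 0.56)] exp [221.68247091 274.46017389]
(-0.36465156078338623, 0.9553737640380859, (589, 241), (304, 123)) old at (305,115)
(-0.7713332176208496, 0.9762362837791443, (292, 33), (303, 166)) others old at (305,160)
```

```bash
python3 -c "
from cell import arm
print(arm.sign_off())"
```

```text
the job is handed in; nothing more can be done
None
```

The job is handed in at about 23 s: the tag lies flat on the block, marked face up; the punch tripped on its cross (judged from the force trace; tip about 0.5 mm off) and stands back in its hole, and the other two tools look unmoved. The hand-in returned no verdict.

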